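Set up a flanged shaft on V-blocks for inspection

ROBOT

A 7-joint arm with a two-finger parallel gripper is mounted at the origin on the work surface. World frame = base frame: x ahead of the robot, y to its left, z up, the work surface at z = 0. Lengths are in m, angles in rad, forces in N, time in s.
With the tool pointing down it reaches from about 0.4 to 0.9 m from the base axis. Payload 5.5 kg.
Tool frame: the origin (TCP) lies at the very end of the fingers, on their centre line; the grasp point (between the pads) lies 19 mm behind it; z points along the fingers, y is the line along which they close (so a half turn about z gives the same grasp; the last joint's range is limited). The gripper opens to 85 mm and grips with 20 to 120 N. Pads are 22 mm wide; open, the fingers measure 114 mm over their backs; the gripper's body (76 mm by 85 mm) begins 54 mm behind the grasp point. The pads swing forward as they close: fully open they stand 13 mm farther back than shut.
Start: joints at [1.513, 0.501, -0.427, 1.55, 0.221, 1.138, -0.21], TCP at [0.205, -0.617, 0.231] pointing down, gripper open.
Joint ranges: [-2.88, 2.88], [-0.31, 2.03], [-1.54, 1.56], [0.2, 2.42], [-1.41, 4.55], [0.19, 2.02], [-2.57, 2.57]. Speed limits (rad/s): [2.57, 2.57, 3.14, 3.14, 3.14, 3.14, 3.14].

INTERFACE

Orientations are given as [roll, pitch, yaw] about the fixed x, y, z axes, in that order (R = Rz(yaw) Ry(pitch) Rx(roll)).
In Python, from workcell import ctrl gives the robot as it stands.
- The arm moves only by the tool arm_command, never from a script. Its argument "series" is a list of rows, each a list of 7 numbers: the shift along the tool's x, y, z each as a share of 0.3 m, from -1 to 1, then the turn, a rotation vector about the tool's x, y, z each as a share of 90 degrees, from -1 to 1, then the closure, from 0 (fully open) to 1 (shut). In form: [[dx, dy, dz, ax, ay, az, gripper], ...]. A call has 1 to 20 rows; each row shifts and turns the commanded pose from where the row before left it, along the tool's axes as they then stand; what a row does not reach is not made up. A row lasts 1/8 s, in which the tool goes at most 62.5 mm and 10.7 degrees, less where a joint would pass 70% of its speed; a pose out of reach is approached as far as the arm can. A call with a number of a shift or a turn outside -1 to 1 is refused whole. A call with a gripper value outside its range is refused whole. The fingers move at their own pace and stop on an object; the grip force is fixed at half the most. Time passes only in rows, so rows that do not move let the fingers close. It gives the time, the measured TCP pose, the force, the opening and the grip force at its end, in the units of the state.
- ctrl.observe(): the state, without advancing time (a new reading comes with each control period).
- ctrl.get_image(name): name is "scene" or "top" or "wrist"; returns (picture, depth): 420x560x3 uint8, red, green, blue; 420x560 float32, m along the optical axis (not along the pixel's ray), 0 where there is no reading.
- ctrl.camera_info(name): a dict with "fx", "fy", "cx", "cy" (pixels), "k1" (the pictures are not rectified: a ray, as slopes to the right and down, at radius r is drawn at 1 + k1 r^2 times it, then the intrinsics apply), "origin" and "orientation" of the camera in the world; the wrist camera has in their place "T_tool_cam" (4x4, takes a point from camera to tool coordinates, whose origin is the TCP and whose axes are the flange's). Camera axes: x right, y up, looking along -z (the intrinsics and any distortion apply to the point x, -y, -z); pixel columns grow to the right and rows downward; lengths in m; the calibration is good to about 2 mm. A picture is of the moment at which its call begins: read the wrist's pose just before it. camera_info takes no time and is no camera call.
- ctrl.hand_in(): hands the job in; it is judged then, once.
The state is a dict: "t": time; "q": joint angles; "joint_velocities": joint speeds; "joint_torque": joint torques, N m; "eef_pos": TCP position; "eef_rot": TCP orientation; "force": force on the tool from outside, world axes, zero at the start; "ft_torque": the same for the moment, N m; "finger_gap": finger opening in m; "grasp_force": force on a finger pad.
Only numpy, scipy, OpenCV 4.12 (cv2) and the standard library are available. Lean on these libraries where they do the work, as an engineer would, in place of code of your own. Each camera call takes 0.05 s, during which the arm holds its last target. There are 200 camera calls.

TASK

Set the flanged shaft up for checking on the granite surface plate: lay the flat steel riser in the middle of the plate, lengthways with it, then stand the two small matching V-blocks on the riser, one near each end with their Vs in line along it, and last lay the shaft down in both Vs with its flange towards the dial-indicator stand, hanging clear past the end of the riser. Set each piece down gently without knocking the indicator stand, and leave the big odd V-block where it is.

Things in the scene. Friction and masses are not known exactly. Their poses are not given: they have to be found in the camera images.
- plate: Black granite surface plate, 400 mm long (its x) by 250 mm wide (its y), on short feet; fixed to the bench. Its origin is at bench height under its centre; z is up; its flat top is 60 mm above the origin. The indicator stand is at its +x end.
- riser_center (a point): Flat bright steel riser with six small dark holes, 116 mm long (its x), 50 mm wide (its y), 16 mm high, about 0.6 kg, lying flat on the dark 3 mm mat. This point is its centre, 8 mm above its underside. Same either way round. It goes in the middle of the granite plate, its length along the plate's length.
- vee_a_center (a point): One of two small matching steel V-blocks: 30 mm long (its x, along the V), 40 mm wide (its y), 25 mm high, 0.19 kg, upright on the mat. A 90 degree V, 28 mm wide, 14 mm deep, runs along the middle of its top. This point is the middle of its outer box, 12.5 mm above its underside, on the V's centre line. Either block may go at either end of the riser, either way round.
- vee_b_center (a point): The other small V-block, the same in every way as vee_a.
- vee_big_center (a point): The odd V-block, clearly bigger: 42 mm long, 52 mm wide, 44 mm high, on the mat among the others. Not needed; to be left where it is. This point is the middle of its outer box.
- shaft_center (a point): Flanged steel shaft, 0.45 kg, level in the cradle. Point: on its axis, mid-way along its 140 mm long, 18 mm thick body (grip here; balance 6 mm flangewards). x: along the axis to the flange; it may roll. Flange 56 mm across, 6 mm thick, 70-76 mm off at +x; 14 mm shank 70-120 mm off at -x. Bedded in the small Vs its axis is 23.7 mm above the riser's top; point over riser's middle: flange 12 mm past its end.
- cradle: Wooden cradle fixed on the mat, holding the shaft: base board 120 mm (its x, along the shaft) by 56 mm, 10 mm thick; two notched uprights 14 mm thick, 50 mm wide, 40 mm high, 45 mm either side of its middle. Origin under its centre; the shaft's point starts 38 mm above it.
- stand: Dial-indicator stand fixed on the +x end of the granite plate: dark iron base 66 mm (its x) by 56 mm, 34 mm high; steel column, 140 mm high in all; the dial on an arm swung away to its +x side. Origin under the middle of its base, on the plate's top. Not to be knocked.
Things that resemble listed ones, but are neither listed nor needed, are in the scene too. Leave any orange look-alike of the part that bears vee_b_center alone.

How it is judged:
By the outcome, as a careful person would: the job done as asked, in the order asked, and still so for the second after the job is handed in, with the robot touching nothing.
It also fails if it takes over 128 s, if anything falls off the work surface, if the arm or the gripper's body presses on something with over 40 N, if the wrist force passes 120 N, or if a joint passes its speed limit or range.

## Working session

There is one attempt and no reset: what is moved stays moved. The work goes in short steps, Python scripts to look and compute and a tool call to move; the robot and the scene stay as the last step left them, time stands still between calls to the robot, and variables do not carry over. Pictures are saved under pics/ and viewed, at most 14 in all, crops included, and the job is handed in when it is done.

Besides the shell and the picture viewer there is one more tool, called after "Request:" by a JSON object that holds its "api" and its "payload". arm_command: Moves the arm, as the interface text tells. Its arguments: {"type":"object","properties":{"series":{"type":"array"}},"required":["series"]}

```bash
mkdir -p pics; ls
cat > h.py <<'E'
import numpy as np, cv2
from workcell import ctrl
from scipy.spatial.transform import Rotation as R
def cam(name):
    s=ctrl.observe(); c=ctrl.camera_info(name)
    if name=="wrist":
        T=np.eye(4); T[:3,3]=s["eef_pos"]; T[:3,:3]=R.from_euler("xyz",s["eef_rot"]).as_matrix()
        M=T@np.array(c["T_tool_cam"])
    else:
        M=np.eye(4); M[:3,3]=c["origin"]; o=np.array(c["orientation"])
        M[:3,:3]=o if o.shape==(3,3) else R.from_euler("xyz",o).as_matrix()
    im,d=ctrl.get_image(name)
    return im,d,c,M
def slopes(c,px):
    px=np.atleast_2d(px).astype(float)
    K=np.array([[c["fx"],0,c["cx"]],[0,c["fy"],c["cy"]],[0,0,1]])
    return cv2.undistortPoints(px[:,None],K,np.array([c["k1"],0,0,0,0.]))[:,0]
def onplane(c,M,px,z):
    s=slopes(c,px); D=np.c_[s[:,0],-s[:,1],-np.ones(len(s))]@M[:3,:3].T
    return M[:3,3]+D*((z-M[2,3])/D[:,2])[:,None]
def cloud(d,c,M):
    v,u=np.mgrid[0:d.shape[0],0:d.shape[1]]
    s=slopes(c,np.c_[u.ravel(),v.ravel()]); dd=d.ravel()
    P=np.c_[s[:,0]*dd,-s[:,1]*dd,-dd]@M[:3,:3].T+M[:3,3]
    P[dd==0]=np.nan
    return P.reshape(*d.shape,3)
def save(n,im): cv2.imwrite("pics/"+n+".png",cv2.cvtColor(im,cv2.COLOR_RGB2BGR))
E
python3 - <<'E'
from h import *
print(ctrl.observe())
for n in("top","scene"):
    im,d,c,M=cam(n); save(n,im); np.savez(n,im=im,d=d,M=M,P=cloud(d,c,M)); print(n,c,M.round(3).tolist())
print(ctrl.camera_info("wrist"))
E
```

```text
pics
{'t': 0.0, 'q': array([ 1.51323375,  0.5018316 , -0.42677386,  1.55145868,  0.22081301,
        1.13828125, -0.21028209]), 'joint_velocities': array([-1.73025723e-04,  3.08762258e-04,  7.35069833e-05,  7.18146020e-04,
        5.05219049e-04, -9.47698105e-04, -6.85890844e-04]), 'joint_torque': array([-1.03342427e-03, -5.69510686e+01, -5.81646770e+00, -2.80940437e+01,
        1.07061848e-02,  1.18464860e-02,  3.46143381e-06]), 'eef_pos': array([ 0.204666  , -0.6162108 ,  0.23026438]), 'eef_rot': array([-3.13967136e+00, -4.52631334e-05,  3.20827266e-01]), 'force': array([-0.49708131, -0.30588546, -0.49519463]), 'ft_torque': array([-0.02154392, -0.01981769,  0.00524546]), 'grasp_force': 0.0, 'finger_gap': 0.08556559369126612}
top {'fx': 434.4589953924531, 'fy': 434.4589953924531, 'cx': 279.2623325392951, 'cy': 205.23635590647558, 'k1': -0.03683095921093177, 'origin': array([0.4666431 , 0.00544377, 0.8738287 ]), 'orientation': array([ 0.10775505, -0.02890847, -1.57749933])} [[-0.007, 0.994, -0.107, 0.467], [-1.0, -0.004, 0.029, 0.005], [0.029, 0.108, 0.994, 0.874], [0.0, 0.0, 0.0, 1.
[... 158 characters left out ...]
1.15121671, 0.19843847, 0.87223433]), 'orientation': array([ 0.65018179, -0.00865087,  1.90128463])} [[-0.324, -0.751, 0.575, 1.151], [0.946, -0.263, 0.19, 0.198], [0.009, 0.605, 0.796, 0.872], [0.0, 0.0, 0.0, 1.0]]
{'fx': 376.9032554693721, 'fy': 376.9032554693721, 'cx': 278.551313752735, 'cy': 205.97473381246874, 'k1': 0.011324847890975197, 'T_tool_cam': array([[-9.97393209e-07,  9.55522939e-01,  2.94916789e-01,
         7.52339941e-02],
       [ 9.99999945e-01, -9.71907151e-05,  3.18277407e-04,
         1.04490513e-03],
       [ 3.32784537e-04,  2.94916773e-01, -9.55522886e-01,
        -1.42859082e-01],
       [ 0.00000000e+00,  0.00000000e+00,  0.00000000e+00,
         1.00000000e+00]])}
```

View pics/top.png

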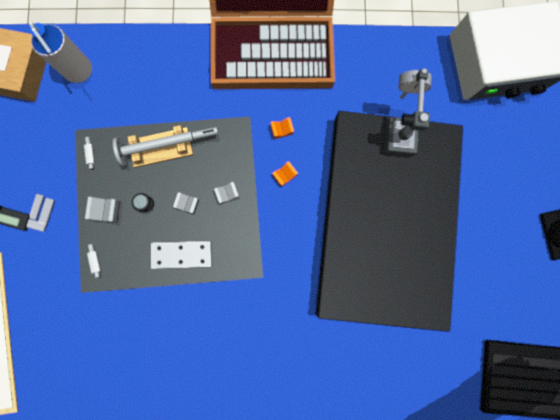

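View pics/scene.png

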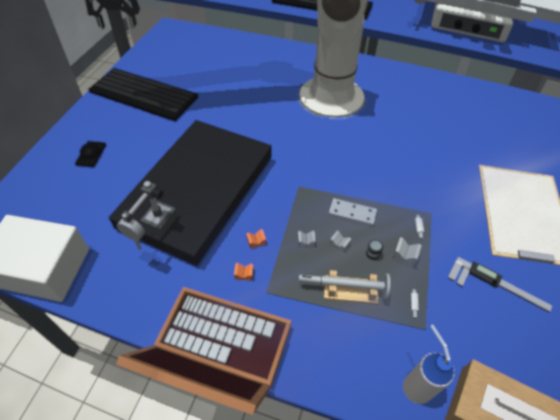

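The top view shows the riser at (181,254), the small vees at (186,203) and (226,192), and the big vee at (101,209). The shaft is in its cradle with the flange at (118,150), and the plate is centred at about (392,220) with the stand at (403,135). The orange decoys are at (282,128) and (285,173).

```bash
cat > m.py <<'E'
from h import *
z=np.load("top.npz"); im,d,P,M=z["im"],z["d"],z["P"],z["M"]; c=ctrl.camera_info("top")
hsv=cv2.cvtColor(im,cv2.COLOR_RGB2HSV)
def rect(mask,zz):
    cs,_=cv2.findContours(mask.astype(np.uint8),cv2.RETR_EXTERNAL,cv2.CHAIN_APPROX_NONE)
    k=max(cs,key=cv2.contourArea); w=onplane(c,M,k[:,0,:],zz)[:,:2]
    (cx,cy),(a,b),_=r=cv2.minAreaRect((w*1000).astype(np.float32)); bp=cv2.boxPoints(r)
    e=[bp[1]-bp[0],bp[2]-bp[1]]; L=max(e,key=np.linalg.norm)
    return np.round([cx,cy,max(a,b),min(a,b),np.degrees(np.arctan2(L[1],L[0]))%180],1)
def win(u0,v0,u1,v1):
    w=np.zeros(d.shape,bool); w[v0:v1,u0:u1]=1; return w
g=hsv[...,2]
for n,w,zz,t in [("riser",win(140,232,222,278),.019,110),("vA",win(165,188,204,218),.028,80),("vB",win(208,178,244,207),.028,80),("big",win(78,190,124,228),.047,80)]:
    m=w&(g>t); print(n,rect(m,zz),"z",np.nanpercentile(P[m][:,2],[10,50,90]).round(4))
pl=win(305,95,480,345)&(g<60)&(hsv[...,1]<150); pl=cv2.morphologyEx(pl.astype(np.uint8),cv2.MORPH_OPEN,np.ones((5,5)))
print("plate",rect(pl,.06),np.nanmedian(P[200:260,370:420,2]))
mat=P[225:235,200:240,2]; print("mat z",np.nanmedian(mat))
# shaft: points high above mat
H=P[...,2]; m=win(100,115,230,175)&(H>.042)&(hsv[...,1]<70)
Q=P[m]; print("shaft hi",len(Q),Q.min(0).round(3),Q.max(0).round(3))
body=Q[(Q[:,2]<.056)]; ctr=body[:,:2].mean(0); _,_,V=np.linalg.svd(body[:,:2]-ctr); print(ctr,V[0],np.degrees(np.arctan2(V[0,1],V[0,0])), np.percentile((body[:,:2]-ctr)@V[0],[0,1,99,100]),np.percentile(body[:,2],[50,95]))
fl=Q[Q[:,2]>.057]; print("flange",len(fl),fl.mean(0) if len(fl) else 0)
wood=win(100,115,230,175)&(hsv[...,1]>90)&(hsv[...,0]<30)
print("cradle base+up",rect(wood,.013))
m=win(380,110,425,160)&(H>.08)&(H<.105); print("stand base",P[m].min(0),P[m].max(0))
cv2.imwrite("pics/t2.png",cv2.resize(cv2.cvtColor(im,cv2.COLOR_RGB2BGR)[110:300,70:270],(800,760))[:600])
E
python3 m.py
```

```text
riser [463.3 173.5 159.1  87.3  89.7] z [0.0009 0.0041 0.0193]
vA [564.1 166.4  75.1  57.   89.8] z [0.0006 0.003  0.0256]
vB [584.6  85.7  69.   55.4  89.9] z [0.0006 0.0031 0.0257]
big [551.1 321.5  88.6  70.8  89.8] z [0.0009 0.0041 0.0453]
plate [ 673.7 -228.1   98.    64.7   32.6] 0.0591858845211074
mat z 0.002399126582300848
shaft hi 982 [0.636 0.101 0.042] [0.711 0.298 0.07 ]
[0.68083446 0.205255  ] [-0.22847827  0.97354901] 103.20749742462712 [-0.10579604 -0.1036148   0.08592462  0.09000322] [0.04726488 0.0506895 ]
flange 102 [0.66190303 0.28916627 0.06386412]
cradle base+up [664.  216.1 122.3  28.2 102.5]
stand base [ 0.64735848 -0.27886435  0.08028571] [ 0.71681843 -0.21833541  0.10471793]
```

Run:
```python
src=open('m.py').read().split("g=hsv")[0]; exec(src)
H=P[...,2]
def cr(m):
    m=cv2.morphologyEx(m.astype(np.uint8),cv2.MORPH_OPEN,np.ones((2,2)))
    n,l,s,_=cv2.connectedComponentsWithStats(m); k=1+np.argmax(s[1:,4]); return l==k
def pr(n,m):
    Q=P[m]; r=cv2.minAreaRect((Q[:,:2]*1000).astype(np.float32)); bp=cv2.boxPoints(r); e=[bp[1]-bp[0],bp[2]-bp[1]]; L=max(e,key=np.linalg.norm)
    print(n,np.round(r[0],1),np.round(sorted(r[1]),1),round(float(np.degrees(np.arctan2(L[1],L[0]))%180),1),"z",np.percentile(Q[:,2],[5,50,95]).round(4),len(Q))
for n,w,zz in [("riser",win(140,232,222,278),.014),("vA",win(165,188,204,218),.012),("vB",win(208,178,244,207),.012),("big",win(78,190,124,228),.02),("can",win(130,190,160,215),.012)]:
    pr(n,cr(w&(H>zz)))
    print("  img",rect(cr(w&(H>zz)),zz+.01))
m=cr(win(300,90,480,345)&(H>.05)&(H<.07)); pr("plate",m); print(rect(m,.06))
for n,w in [("vA",win(165,188,204,218)),("vB",win(208,178,244,207))]:
    m=w&(H>.012); Q=P[m]; 
    for s in (Q[Q[:,2]>.0255],): print(n,"tops",s.mean(0).round(4)); k,lab,ctr=cv2.kmeans(s[:,:2].astype(np.float32),2,None,(3,50,1e-5),5,0); print(ctr)
```

```text
riser [457.6 174. ] [ 48.9 120.4] 95.0 z [nan nan nan] 1526
  img [460.9 170.1 114.4  49.7  91.4]
vA [563.9 164.7] [30.  41.8] 72.1 z [nan nan nan] 339
  img [562.  162.5  43.1  30.6  72.4]
vB [584.7  83.3] [32.6 39.7] 109.8 z [nan nan nan] 317
  img [581.9  82.4  40.5  32.2 110.6]
big [549.9 330.2] [41.8 70.4] 84.8 z [nan nan nan] 724
  img [549.1 322.4  63.3  44.   84.2]
can [565.1 247.9] [29.7 34.7] 114.3 z [nan nan nan] 310
  img [564.1 249.8  39.2  35.9  91.4]
plate [nan nan] [0. 0.] nan z [nan nan nan] 25648
[ 526.6 -236.3  399.2  250.   173.4]
vA tops [0.565  0.1649 0.0272]
[[0.5699229  0.17941575]
 [0.55963135 0.14908499]]
vB tops [0.5841 0.0839 0.0274]
[[0.58975565 0.06969993]
 [0.57804173 0.09928637]]
```

View pics/t2.png

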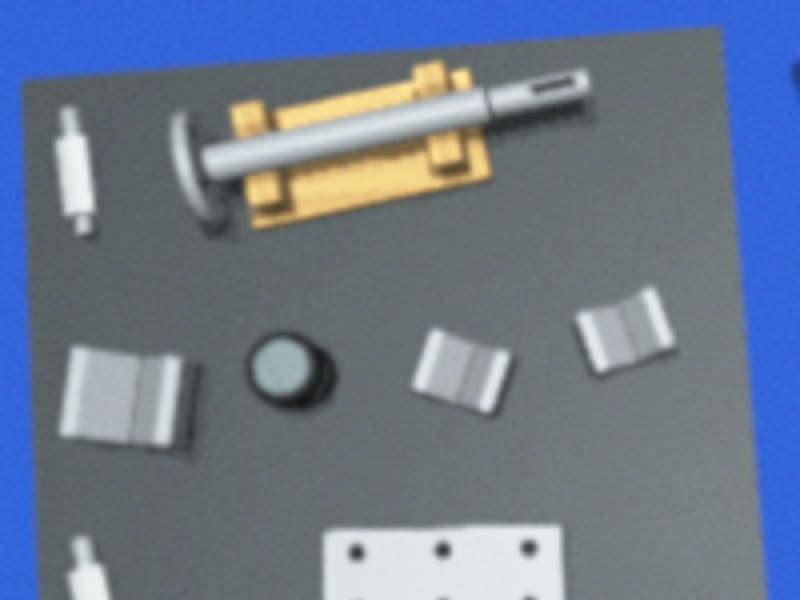

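```bash
cat > go.py <<'E'
# usage: plan(targets) : each (x,y,z,yawdeg); prints turn (about tool z) then shift in tool axes, split in equal rows
from h import *
def plan(targets, start=None, ms=.15, mt=.1):
    s=ctrl.observe(); p=np.array(s["eef_pos"]); r=R.from_euler("xyz",s["eef_rot"])
    for t in targets:
        rt=R.from_euler("xyz",[np.pi,0,np.radians(t[3])])
        w=(r.inv()*rt).as_rotvec()/(np.pi/2); n=int(np.ceil(abs(w).max()/mt))
        print("turn rows",n,"each",(w/max(n,1)).round(4))
        r=rt; v=r.inv().apply(np.array(t[:3])-p)/.3; n=int(np.ceil(np.linalg.norm(v)/ms)); print("shift rows",n,"each",(v/max(n,1)).round(4),"total",v.round(4)); p=np.array(t[:3])
def st():
    s=ctrl.observe(); print("t",round(s["t"],2),"p",np.round(s["eef_pos"],4),"rpy",np.degrees(s["eef_rot"]).round(1),"q",np.round(s["q"],2),"f",np.round(s["force"],1),"gap",round(s["finger_gap"],4),"gf",round(s["grasp_force"],1))
E
python3 - <<'E'
from go import *
plan([(.46,-.25,.28,18.4),(.46,.172,.28,91.4)])
E
```

```text
turn rows 1 each [-0.0012 -0.     -0.0002]
shift rows 10 each [ 0.1193 -0.089  -0.0166] total [ 1.1928 -0.8897 -0.1656]
turn rows 9 each [ 0.      0.     -0.0901]
shift rows 10 each [0.1406 0.0034 0.    ] total [1.4062 0.0344 0.    ]
```

Request:
{"api": "arm_command", "payload": {"series": [[0.119, -0.089, -0.017, -0.001, 0, 0, 0], [0.119, -0.089, -0.017, 0, 0, 0, 0], [0.119, -0.089, -0.017, 0, 0, 0, 0], [0.119, -0.089, -0.017, 0, 0, 0, 0], [0.119, -0.089, -0.017, 0, 0, 0, 0], [0.119, -0.089, -0.017, 0, 0, 0, 0], [0.119, -0.089, -0.017, 0, 0, 0, 0], [0.119, -0.089, -0.017, 0, 0, 0, 0], [0.119, -0.089, -0.017, 0, 0, 0, 0], [0.119, -0.089, -0.017, 0, 0, 0, 0], [0, 0, 0, 0, 0, -0.09, 0], [0, 0, 0, 0, 0, -0.09, 0], [0, 0, 0, 0, 0, -0.09, 0], [0, 0, 0, 0, 0, -0.09, 0], [0, 0, 0, 0, 0, -0.09, 0], [0, 0, 0, 0, 0, -0.09, 0], [0, 0, 0, 0, 0, -0.09, 0], [0, 0, 0, 0, 0, -0.09, 0], [0, 0, 0, 0, 0, -0.09, 0]]}}

```text
t: 2.48
eef_pos: [0.4592, -0.2507, 0.2816]
eef_rot: [-3.141, 0.001, 1.598]
force: [-0.7, 0.0, 0.5]
finger_gap: 0.0854
grasp_force: 0.0
```

Request:
{"api": "arm_command", "payload": {"series": [[0.14, 0.003, 0, 0, 0, 0, 0], [0.14, 0.003, 0, 0, 0, 0, 0], [0.14, 0.003, 0, 0, 0, 0, 0], [0.14, 0.003, 0, 0, 0, 0, 0], [0.14, 0.003, 0, 0, 0, 0, 0], [0.14, 0.003, 0, 0, 0, 0, 0], [0.14, 0.003, 0, 0, 0, 0, 0], [0.14, 0.003, 0, 0, 0, 0, 0], [0.14, 0.003, 0, 0, 0, 0, 0], [0.14, 0.003, 0, 0, 0, 0, 0], [0, 0, 0, 0, 0, 0, 0], [0, 0, 0, 0, 0, 0, 0]]}}

```text
t: 3.98
eef_pos: [0.4589, 0.1687, 0.2809]
eef_rot: [-3.141, 0.002, 1.594]
force: [-0.2, 0.2, 0.1]
finger_gap: 0.0853
grasp_force: 0.0
```

```bash
cat >> go.py <<'E'
def look(n):
    im,d,c,M=cam("wrist"); save(n,im); P=cloud(d,c,M); np.savez(n,im=im,d=d,M=M,P=P); return im,d,c,M,P
def comp(P,lo,hi,near,rad,name=""):
    "min-area rect of points in a height band, within rad of near; biggest connected region"
    with np.errstate(invalid="ignore"):
        m=(P[...,2]>lo)&(P[...,2]<hi)&(np.hypot(P[...,0]-near[0],P[...,1]-near[1])<rad)
    m=cv2.morphologyEx(m.astype(np.uint8),cv2.MORPH_OPEN,np.ones((3,3)))
    n,l,s,_=cv2.connectedComponentsWithStats(m); Q=P[l==1+np.argmax(s[1:,4])]
    r=cv2.minAreaRect((Q[:,:2]*1000).astype(np.float32)); bp=cv2.boxPoints(r); L=max([bp[1]-bp[0],bp[2]-bp[1]],key=np.linalg.norm)
    print(name,np.round(r[0],1),np.round(sorted(r[1]),1),"long dir",round(float(np.degrees(np.arctan2(L[1],L[0]))%180),1),"z",np.percentile(Q[:,2],[5,50,95]).round(4),len(Q)); return Q
E
python3 - <<'E'
from go import *
st(); im,d,c,M,P=look("w1")
comp(P,.015,.025,(.459,.172),.075,"riser")
comp(P,.012,.035,(.564,.164),.03,"vA"); comp(P,.012,.035,(.583,.083),.03,"vB")
E
```

```text
t 3.98 p [0.4589 0.1687 0.2809] rpy [-1.80e+02  1.00e-01  9.13e+01] q [ 0.53  0.27 -1.08  1.87  0.27  1.16 -0.63] f [-0.2  0.2  0.1] gap 0.0853 gf 0.0
riser [464.2 172.5] [ 50.1 115.8] long dir 91.4 z [0.0178 0.0191 0.0204] 4885
vA [565.3 164.4] [30.7 40.2] long dir 72.2 z [0.0147 0.0234 0.0288] 1138
vB [585.1  84. ] [30.3 42.7] long dir 109.8 z [0.0148 0.0231 0.029 ] 1074
```

View pics/w1.png

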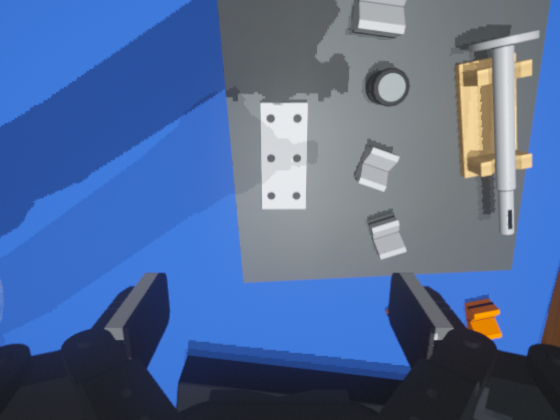

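The wrist view shows the riser at (284,156), vees at (379,166) and (386,237), and the shaft at right. The measured sizes match the given ones, so I'll go down on the riser.

Run:
```python
from go import *
plan([(.4642,.1725,.2809,91.4),(.4642,.1725,.03,91.4),(.4642,.1725,.006,91.4)])
P=np.load("w1.npz")["P"]
with np.errstate(invalid="ignore"): m=(P[...,2]>.044)&(P[...,2]<.056)&(P[...,0]>.6)&(P[...,0]<.75)&(P[...,1]>.13)&(P[...,1]<.27)
Q=P[m]; o=Q.mean(0); V=np.linalg.svd(Q[:,:2]-o[:2])[2][0]; print(o,V,np.degrees(np.arctan2(V[1],V[0])))
with np.errstate(invalid="ignore"): m=(P[...,2]>.035)&(P[...,0]>.6)&(P[...,0]<.76)&(P[...,1]>.05)&(P[...,1]<.33)
Q=P[m]; t=(Q[:,:2]-o[:2])@V; print("fl",np.percentile(t[Q[:,2]>.056],[0,5,50,95,100]),np.percentile(t,[0,100]),Q[:,2].max())
a=np.linspace(-.16,.12,57)
for i in range(56):
    k=(t>a[i])&(t<=a[i+1]); print(round(a[i]*1000),k.sum(),round(float(np.percentile(Q[k,2],95))*1000,1) if k.any() else "",end=" | ")
```

```text
turn rows 1 each [-0.0002  0.0015 -0.0021]
shift rows 1 each [0.0144 0.0172 0.    ] total [0.0144 0.0172 0.    ]
turn rows 0 each [0. 0. 0.]
shift rows 6 each [ 0.     -0.      0.1394] total [ 0.     -0.      0.8363]
turn rows 0 each [0. 0. 0.]
shift rows 1 each [ 0.   -0.    0.08] total [ 0.   -0.    0.08]
[0.68039943 0.20738809 0.04808882] [ 0.22876685 -0.97348124] -76.77551813277746
fl [-0.0877003  -0.08685387 -0.08410608 -0.0813316  -0.08066724] [-0.0877003  0.1102329] 0.07066836954177141
-160 0  | -155 0  | -150 0  | -145 0  | -140 0  | -135 0  | -130 0  | -125 0  | -120 0  | -115 0  | -110 0  | -105 0  | -100 0  | -95 0  | -90 181 69.3 | -85 364 69.4 | -80 136 50.8 | -75 130 51.1 | -70 126 51.2 | -65 250 50.4 | -60 325 50.3 | -55 319 50.2 | -50 170 50.5 | -45 113 50.8 | -40 109 50.9 | -35 116 50.5 | -30 113 50.4 | -25 113 50.9 | -20 108 50.7 | -15 110 50.9 | -10 107 50.4 | -5 109 50.5 | 0 107 50.5 | 5 104 50.6 | 10 98 50.7 | 15 103 50.6 | 20 96 50.5 | 25 262 50.2 | 30 261 50.4 | 35 250 50.3 | 40 116 50.6 | 45 101 50.7 | 50 90 50.2 | 55 78 50.3 | 60 71 48.5 | 65 71 48.5 | 70 68 48.9 | 75 73 48.9 | 80 68 48.8 | 85 67 49.1 | 90 67 49.6 | 95 62 49.3 | 100 66 48.8 | 105 58 48.9 | 110 1 43.7 | 115 0  |
```

Request:
{"api": "arm_command", "payload": {"series": [[0.014, 0.017, 0, 0, 0.001, -0.002, 0], [0, 0, 0.14, 0, 0, 0, 0], [0, 0, 0.14, 0, 0, 0, 0], [0, 0, 0.14, 0, 0, 0, 0], [0, 0, 0.14, 0, 0, 0, 0], [0, 0, 0.14, 0, 0, 0, 0], [0, 0, 0.13, 0, 0, 0, 0], [0, 0, 0.05, 0, 0, 0, 0], [0, 0, 0.03, 0, 0, 0, 0], [0, 0, 0, 0, 0, 0, 0]]}}

```text
t: 5.28
eef_pos: [0.4649, 0.1737, 0.0088]
eef_rot: [3.14, -0.0, 1.596]
force: [-0.3, 0.2, 0.8]
finger_gap: 0.0852
grasp_force: 0.0
```

Request:
{"api": "arm_command", "payload": {"series": [[0, 0, 0, 0, 0, 0, 0.3], [0, 0, 0, 0, 0, 0, 0.35], [0, 0, 0, 0, 0, 0, 0.4], [0, 0, 0, 0, 0, 0, 0.5], [0, 0, 0, 0, 0, 0, 1], [0, 0, 0, 0, 0, 0, 1], [0, 0, 0, 0, 0, 0, 1], [0, 0, 0, 0, 0, 0, 1]]}}

```text
t: 6.28
eef_pos: [0.4644, 0.1736, 0.0092]
eef_rot: [3.14, 0.001, 1.596]
force: [-2.8, -1.9, 10.0]
finger_gap: 0.048
grasp_force: 61.1
```

Request:
{"api": "arm_command", "payload": {"series": [[0, 0, -0.01, 0, 0, 0, 1], [0, 0, -0.02, 0, 0, 0, 1], [0, 0, -0.06, 0, 0, 0, 1], [0, 0, -0.1, 0, 0, 0, 1], [0, 0, -0.12, 0, 0, 0, 1], [0, 0, -0.12, 0, 0, 0, 1], [0, 0, -0.12, 0, 0, 0, 1], [0, 0, -0.12, 0, 0, 0, 1], [0, 0, -0.12, 0, 0, 0, 1], [0, 0, -0.06, 0, 0, 0, 1], [0, 0, 0, 0, 0, 0, 1]]}}

```text
t: 7.65
eef_pos: [0.4646, 0.1737, 0.2643]
eef_rot: [3.139, 0.0, 1.596]
force: [0.1, -0.6, -5.6]
finger_gap: 0.048
grasp_force: 63.4
```

Request:
{"api": "arm_command", "payload": {"series": [[0, 0, 0, 0, 0, 0.05, 1], [0, 0, 0, 0, 0, 0.08, 1], [0, 0, 0, 0, 0, 0.08, 1], [0, 0, 0, 0, 0, 0.08, 1], [0, 0, 0, 0, 0, 0.08, 1], [0, 0, 0, 0, 0, 0.08, 1], [0, 0, 0, 0, 0, 0.08, 1], [0, 0, 0, 0, 0, 0.08, 1], [0, 0, 0, 0, 0, 0.08, 1], [0, 0, 0, 0, 0, 0.08, 1], [0, 0, 0, 0, 0, 0.08, 1], [0, 0, 0, 0, 0, 0.08, 1], [0, 0, 0, 0, 0, 0.08, 1], [0, 0, 0, 0, 0, 0.05, 1], [0, 0, 0, 0, 0, 0.03, 1], [0, 0, 0, 0, 0, 0, 1]]}}

```text
t: 9.65
eef_pos: [0.463, 0.1732, 0.2616]
eef_rot: [3.141, 0.003, -0.115]
force: [0.2, 0.6, -5.2]
finger_gap: 0.0478
grasp_force: 63.3
```

Request:
{"api": "arm_command", "payload": {"series": [[0.018, 0.066, 0, 0, 0, 0, 1], [0.036, 0.13, 0, 0, 0, 0, 1], [0.036, 0.13, 0, 0, 0, 0, 1], [0.036, 0.13, 0, 0, 0, 0, 1], [0.036, 0.13, 0, 0, 0, 0, 1], [0.036, 0.13, 0, 0, 0, 0, 1], [0.036, 0.13, 0, 0, 0, 0, 1], [0.036, 0.13, 0, 0, 0, 0, 1], [0.036, 0.13, 0, 0, 0, 0, 1], [0.036, 0.13, 0, 0, 0, 0, 1], [0.02, 0.08, 0, 0, 0, 0, 1], [0, 0, 0, 0, 0, 0, 1], [0, 0, 0, 0, 0, 0, 1]]}}

```text
t: 11.28
eef_pos: [0.5263, -0.2294, 0.2627]
eef_rot: [-3.14, 0.001, -0.114]
force: [-0.7, 0.7, -3.9]
finger_gap: 0.0477
grasp_force: 63.4
```

Run:
```python
from go import *
st(); im,d,c,M,P=look("w2")
comp(P,.05,.07,(.53,-.236),.3,"plate")
im,d,c,M=cam("top"); np.savez("top2",im=im,d=d,M=M,P=cloud(d,c,M)); save("top2",im)
comp(cloud(d,c,M),.2,.34,(.5266,-.2363),.08,"held")
```

```text
t 11.28 p [ 0.5263 -0.2294  0.2627] rpy [-179.9    0.    -6.5] q [ 0.77  0.35 -0.51  1.71  0.18  1.14 -1.47] f [-0.7  0.7 -3.9] gap 0.0477 gf 63.4
plate [ 525.4 -235.8] [251.4 291.4] long dir 173.3 z [0.0589 0.0602 0.0615] 55225
held [ 499.5 -208.3] [61.2 84.8] long dir 85.5 z [0.2666 0.2719 0.331 ] 1583
```

View pics/w2.png

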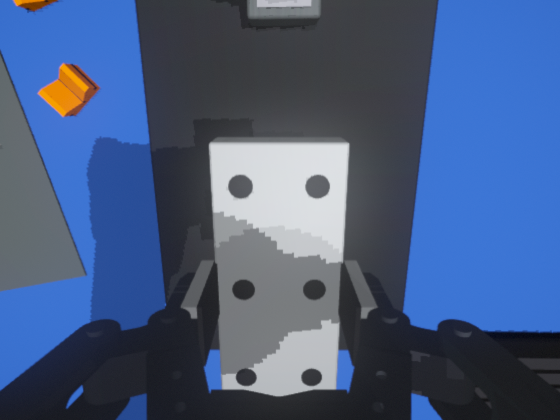

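Run:
```python
from go import *
z=np.load("w2.npz"); P,im=z["P"],z["im"]; s=ctrl.observe(); r=R.from_euler("xyz",s["eef_rot"])
g=im.max(-1)
T=r.inv().apply((P.reshape(-1,3)-s["eef_pos"])).reshape(P.shape)
for v in (155,165,175,200): 
    w=T[v,225:335]; print(v,np.nanmedian(w,0).round(4))
col=T[130:230,280]; 
for v in range(130,230,4): print(v,T[v,280].round(4).tolist(),g[v,280],end=";")
row=T[210,195:365]; ok=row[:,2]<.03; print("\ny",row[ok][:,1].min(),row[ok][:,1].max())
row=T[165,195:365]; ok=row[:,2]<.03; print("y",row[ok][:,1].min(),row[ok][:,1].max())
```

```text
155 [ 0.0533  0.0016 -0.0093]
165 [ 0.0497  0.0016 -0.0092]
175 [ 0.046   0.0018 -0.0093]
200 [ 0.0367  0.0016 -0.0093]
130 [0.0404, 0.0023, 0.2027] 83;134 [0.0368, 0.0023, 0.203] 81;138 [0.0581, 0.0018, 0.0003] 110;142 [0.0577, 0.0018, -0.0085] 157;146 [0.0564, 0.0018, -0.0093] 223;150 [0.0549, 0.0018, -0.0081] 224;154 [0.0537, 0.0018, -0.0095] 224;158 [0.0522, 0.0018, -0.0094] 224;162 [0.0508, 0.0018, -0.0093] 224;166 [0.0492, 0.0018, -0.0087] 224;170 [0.0479, 0.0018, -0.0094] 224;174 [0.0465, 0.0018, -0.0098] 225;178 [0.045, 0.0018, -0.0097] 224;182 [0.0435, 0.0018, -0.0093] 224;186 [0.042, 0.0018, -0.0094] 224;190 [0.0407, 0.0018, -0.0101] 225;194 [0.039, 0.0018, -0.0095] 224;198 [0.0373, 0.0018, -0.0087] 224;202 [0.0359, 0.0018, -0.0092] 224;206 [0.0343, 0.0018, -0.0093] 224;210 [0.0324, 0.0018, -0.0081] 223;214 [0.0312, 0.0018, -0.0091] 224;218 [0.0298, 0.0018, -0.0097] 223;222 [0.0282, 0.0018, -0.0097] 223;226 [0.0264, 0.0018, -0.0091] 205;
y -0.02361671508014349 0.02606293590389966
y -0.02314034945792932 0.025730163901385286
```

Request:
{"api": "arm_command", "payload": {"series": [[0.009, 0.017, 0.03, 0, 0, 0, 1], [0, 0, 0.08, 0, 0, 0, 1], [0, 0, 0.1, 0, 0, 0, 1], [0, 0, 0.1, 0, 0, 0, 1], [0, 0, 0.1, 0, 0, 0, 1], [0, 0, 0.1, 0, 0, 0, 1], [0, 0, 0.06, 0, 0, 0, 1], [0, 0, 0.04, 0, 0, 0, 1], [0, 0, 0.02, 0, 0, 0, 1], [0, 0, 0.008, 0, 0, 0, 1], [0, 0, 0, 0, 0, 0, 1], [0, 0, 0, 0, 0, 0, 1]]}}

```text
t: 12.88
eef_pos: [0.5291, -0.2367, 0.0726]
eef_rot: [3.141, -0.002, -0.116]
force: [0.7, 0.3, -5.3]
finger_gap: 0.0478
grasp_force: 63.4
```

Request:
{"api": "arm_command", "payload": {"series": [[0, -0.004, 0.007, 0, 0, 0, 1], [0, 0, 0.004, 0, 0, 0, 1], [0, 0, 0.002, 0, 0, 0, 1], [0, 0, 0, 0, 0, 0, 1], [0, 0, 0, 0, 0, 0, 1]]}}

```text
t: 13.5
eef_pos: [0.5287, -0.2353, 0.068]
eef_rot: [-3.141, -0.0, -0.116]
force: [-0.1, -0.2, -4.3]
finger_gap: 0.0478
grasp_force: 63.4
```

Request:
{"api": "arm_command", "payload": {"series": [[0, 0, 0.003, 0, 0, 0, 1], [0, 0, 0, 0, 0, 0, 1], [0, 0, 0, 0, 0, 0, 1]]}}

```text
t: 13.88
eef_pos: [0.5287, -0.2353, 0.0671]
eef_rot: [-3.141, -0.0, -0.116]
force: [0.0, 1.2, -5.0]
finger_gap: 0.0482
grasp_force: 63.4
```

Request:
{"api": "arm_command", "payload": {"series": [[0, 0, 0.002, 0, 0, 0, 1], [0, 0, 0, 0, 0, 0, 1], [0, 0, 0, 0, 0, 0, 1]]}}

```text
t: 14.25
eef_pos: [0.5287, -0.2353, 0.0665]
eef_rot: [-3.141, -0.0, -0.116]
force: [-0.3, -0.2, -5.3]
finger_gap: 0.0478
grasp_force: 63.4
```

Request:
{"api": "arm_command", "payload": {"series": [[0, 0, 0.002, 0, 0, 0, 1], [0, 0, 0, 0, 0, 0, 1], [0, 0, 0, 0, 0, 0, 1]]}}

```text
t: 14.62
eef_pos: [0.5288, -0.2353, 0.0663]
eef_rot: [3.141, -0.001, -0.116]
force: [-2.6, 0.2, 2.0]
finger_gap: 0.0479
grasp_force: 64.2
```

Request:
{"api": "arm_command", "payload": {"series": [[0, 0, 0.002, 0, 0, 0, 1], [0, 0, 0, 0, 0, 0, 1], [0, 0, 0, 0, 0, 0, 1]]}}

```text
t: 15.0
eef_pos: [0.5288, -0.2353, 0.0663]
eef_rot: [3.141, -0.001, -0.116]
force: [-4.6, 1.7, 7.3]
finger_gap: 0.0482
grasp_force: 64.8
```

Request:
{"api": "arm_command", "payload": {"series": [[0, 0, -0.003, 0, 0, 0, 0.42], [0, 0, 0, 0, 0, 0, 0.4], [0, 0, 0, 0, 0, 0, 0.3], [0, 0, 0, 0, 0, 0, 0.15], [0, 0, 0, 0, 0, 0, 0], [0, 0, 0, 0, 0, 0, 0], [0, 0, -0.02, 0, 0, 0, 0], [0, 0, -0.06, 0, 0, 0, 0], [0, 0, -0.12, 0, 0, 0, 0], [0, 0, -0.14, 0, 0, 0, 0], [0, 0, -0.14, 0, 0, 0, 0], [0, 0, -0.14, 0, 0, 0, 0], [0, 0, 0, 0, 0, 0, 0], [0, 0, 0, 0, 0, 0, 0]]}}

```text
t: 16.75
eef_pos: [0.5284, -0.2353, 0.2528]
eef_rot: [3.141, -0.001, -0.116]
force: [-0.4, 0.2, -0.8]
finger_gap: 0.0853
grasp_force: 0.0
```

Run:
```python
from go import *
st(); im,d,c,M,P=look("w3")
comp(P,.07,.085,(.529,-.235),.08,"riser")
plan([(.55,.16,.245,-17.8),(.55,.16,.2,-17.8)])
```

```text
t 16.75 p [ 0.5284 -0.2353  0.2528] rpy [ 1.8e+02 -1.0e-01 -6.6e+00] q [ 0.77  0.36 -0.51  1.71  0.19  1.12 -1.48] f [-0.4  0.2 -0.8] gap 0.0853 gf 0.0
riser [ 529.3 -236.2] [ 50.1 115.8] long dir 173.4 z [0.0749 0.0762 0.0774] 7499
turn rows 2 each [-0.      0.0002  0.062 ]
shift rows 9 each [-0.0369 -0.1418  0.0025] total [-0.3325 -1.2766  0.0228]
turn rows 0 each [0. 0. 0.]
shift rows 1 each [ 0.   -0.    0.15] total [ 0.   -0.    0.15]
```

Request:
{"api": "arm_command", "payload": {"series": [[0, 0, 0, 0, 0, 0.062, 0], [0, 0, 0, 0, 0, 0.062, 0], [-0.018, -0.07, 0, 0, 0, 0, 0], [-0.037, -0.142, 0, 0, 0, 0, 0], [-0.037, -0.142, 0, 0, 0, 0, 0], [-0.037, -0.142, 0, 0, 0, 0, 0], [-0.037, -0.142, 0, 0, 0, 0, 0], [-0.037, -0.142, 0, 0, 0, 0, 0], [-0.037, -0.142, 0, 0, 0, 0, 0], [-0.037, -0.142, 0.03, 0, 0, 0, 0], [-0.037, -0.142, 0.06, 0, 0, 0, 0], [-0.018, -0.07, 0.06, 0, 0, 0, 0.2], [0, 0, 0, 0, 0, 0, 0.2], [0, 0, 0, 0, 0, 0, 0.2]]}}

```text
t: 18.55
eef_pos: [0.5504, 0.1595, 0.2072]
eef_rot: [3.141, 0.0, -0.309]
force: [0.1, -0.2, -0.1]
finger_gap: 0.0682
grasp_force: 0.0
```

```bash
cat >> go.py <<'E'
def vee(P,near,rad=.03):
    "V-block: rect of block plus V-line from the points in the groove"
    Q=comp(P,.009,.035,near,rad,"vee")
    top=Q[Q[:,2]>.0255]; k,lab,ctr=cv2.kmeans(top[:,:2].astype(np.float32),2,None,(3,50,1e-6),5,0)
    e=ctr[1]-ctr[0]; print("  lands",ctr.round(4).tolist(),"mid",ctr.mean(0).round(4),"dir",round(float(np.degrees(np.arctan2(e[1],e[0]))%180),1),"sep",np.linalg.norm(e).round(4))
E
python3 - <<'E'
from go import *
st(); im,d,c,M,P=look("w4")
vee(P,(.564,.164)); vee(P,(.584,.084))
E
```

```text
t 18.55 p [0.5504 0.1595 0.2072] rpy [180.    0.  -17.7] q [ 0.16  0.42 -0.62  1.77  0.28  1.04 -2.44] f [ 0.1 -0.2 -0.1] gap 0.0682 gf 0.0
vee [565.9 163.9] [30.5 39.8] long dir 71.9 z [0.0145 0.0238 0.0288] 1662
  lands [[0.5709999799728394, 0.17839999496936798], [0.5612999796867371, 0.14880000054836273]] mid [0.5661 0.1636] dir 71.9 sep 0.0312
vee [585.8  83.9] [30.4 40.3] long dir 110.4 z [0.0147 0.0238 0.0288] 1890
  lands [[0.5913000106811523, 0.06939999759197235], [0.5806999802589417, 0.09880000352859497]] mid [0.586  0.0841] dir 109.8 sep 0.0313
```

View pics/w4.png

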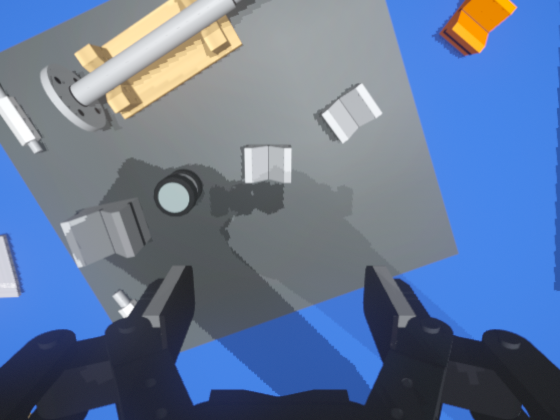

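The vee to grasp is at (268,163), with the other at (351,112) and the can at (178,194). The measured sizes match, so I'll grasp it.

Request:
{"api": "arm_command", "payload": {"series": [[0.045, -0.034, 0, 0, 0, 0.004, 0.2], [0, 0, 0.1, 0, 0, 0, 0.2], [0, 0, 0.12, 0, 0, 0, 0.2], [0, 0, 0.12, 0, 0, 0, 0.2], [0, 0, 0.12, 0, 0, 0, 0.2], [0, 0, 0.1, 0, 0, 0, 0.2], [0, 0, 0.06, 0, 0, 0, 0.2], [0, 0, 0.04, 0, 0, 0, 0.2], [0, 0, 0, 0, 0, 0, 0.2], [0, 0, 0, 0, 0, 0, 0.3], [0, 0, 0, 0, 0, 0, 0.4], [0, 0, 0, 0, 0, 0, 0.48], [0, 0, 0, 0, 0, 0, 0.55], [0, 0, 0, 0, 0, 0, 1], [0, 0, 0, 0, 0, 0, 1], [0, 0, 0, 0, 0, 0, 1]]}}

```text
t: 20.6
eef_pos: [0.5673, 0.1652, 0.0101]
eef_rot: [-3.141, -0.001, -0.317]
force: [-1.4, -1.2, 6.2]
finger_gap: 0.0385
grasp_force: 60.5
```

Request:
{"api": "arm_command", "payload": {"series": [[0, 0, -0.01, 0, 0, 0, 1], [0, 0, -0.03, 0, 0, 0, 1], [0, 0, -0.08, 0, 0, 0, 1], [0, 0, -0.12, 0, 0, 0, 1], [0, 0, -0.12, 0, 0, 0, 1], [0, 0, -0.12, 0, 0, 0, 1], [0, 0, -0.12, 0, 0, 0, 1], [0, 0, -0.08, 0, 0, -0.04, 1], [0, 0, 0, 0, 0, -0.06, 1], [0, 0, 0, 0, 0, -0.028, 1], [0, 0, 0, 0, 0, 0, 1]]}}

```text
t: 21.98
eef_pos: [0.5665, 0.1651, 0.2135]
eef_rot: [-3.141, -0.0, -0.116]
force: [0.0, -0.1, -1.3]
finger_gap: 0.0387
grasp_force: 60.6
```

Request:
{"api": "arm_command", "payload": {"series": [[-0.005, 0.067, 0, 0, 0, 0, 1], [-0.011, 0.134, 0, 0, 0, 0, 1], [-0.011, 0.134, 0, 0, 0, 0, 1], [-0.011, 0.134, 0, 0, 0, 0, 1], [-0.011, 0.134, 0, 0, 0, 0, 1], [-0.011, 0.134, 0, 0, 0, 0, 1], [-0.011, 0.134, 0, 0, 0, 0, 1], [-0.011, 0.134, 0, 0, 0, 0, 1], [-0.011, 0.134, 0, 0, 0, 0, 1], [-0.011, 0.134, 0, 0, 0, 0, 1], [-0.005, 0.067, 0, 0, 0, 0, 1], [0, 0, 0, 0, 0, 0, 1], [0, 0, 0, 0, 0, 0, 1]]}}

```text
t: 23.6
eef_pos: [0.4876, -0.2294, 0.2132]
eef_rot: [-3.141, -0.0, -0.116]
force: [-0.2, 0.0, -1.4]
finger_gap: 0.0385
grasp_force: 60.7
```

```bash
cat >> go.py <<'E'
def held(n,zmax=.03):
    "held part in tool axes: extents of the part near the TCP"
    im,d,c,M,P=look(n); s=ctrl.observe(); r=R.from_euler("xyz",s["eef_rot"])
    T=r.inv().apply((P.reshape(-1,3)-s["eef_pos"])).reshape(P.shape)
    return im,P,T
E
python3 - <<'E'
from go import *
st(); im,P,T=held("w5")
with np.errstate(invalid="ignore"): m=(abs(T[...,2]+.005)<.02)&(abs(T[...,1])<.0185)&(abs(T[...,0])<.03)
m=cv2.morphologyEx(m.astype(np.uint8),cv2.MORPH_OPEN,np.ones((3,3)))>0
Q=T[m]; print(len(Q),np.percentile(Q,[0,1,50,99,100],axis=0).round(4))
top=Q[Q[:,2]<np.percentile(Q[:,2],5)+.002]; print(len(top),top.min(0),top.max(0))
comp(P,.07,.085,(.529,-.235),.1,"riser")
E
```

```text
t 23.6 p [ 0.4876 -0.2294  0.2132] rpy [-180.    -0.    -6.6] q [ 0.74  0.32 -0.42  1.85  0.15  1.   -1.43] f [-0.2  0.  -1.4] gap 0.0385 gf 60.7
8802 [[-0.0174 -0.0185 -0.0249]
 [-0.0163 -0.018  -0.0213]
 [ 0.0032 -0.0006 -0.0123]
 [ 0.0141  0.0181  0.006 ]
 [ 0.0146  0.0185  0.0084]]
2388 [-0.01741645 -0.01848192 -0.02493339] [ 0.0142247   0.01849913 -0.0167287 ]
riser [ 529.5 -236.2] [ 50.1 115.2] long dir 173.4 z [0.075  0.0762 0.0773] 10753
```

View pics/w5.png

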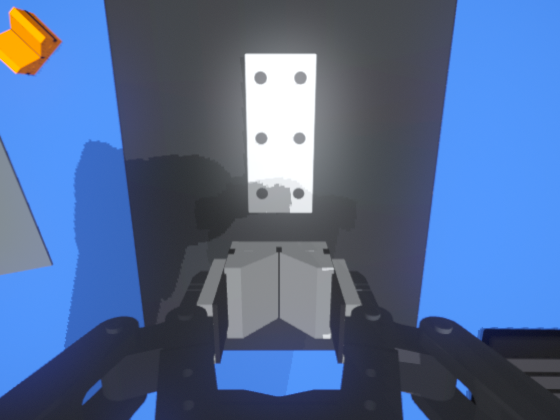

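Request:
{"api": "arm_command", "payload": {"series": [[0.01, 0.003, 0.02, 0, 0, 0, 1], [0, 0, 0.07, 0, 0, 0, 1], [0, 0, 0.1, 0, 0, 0, 1], [0, 0, 0.1, 0, 0, 0, 1], [0, 0, 0.07, 0, 0, 0, 1], [0, 0, 0.04, 0, 0, 0, 1], [0, 0, 0.015, 0, 0, 0, 1], [0, 0, 0.007, 0, 0, 0, 1], [0, 0, 0, 0, 0, 0, 1], [0, 0, 0, 0, 0, 0, 1]]}}

```text
t: 24.9
eef_pos: [0.4912, -0.2318, 0.0872]
eef_rot: [3.141, -0.002, -0.116]
force: [0.8, 0.1, -2.5]
finger_gap: 0.0389
grasp_force: 60.7
```

Request:
{"api": "arm_command", "payload": {"series": [[0, -0.002, 0.006, 0, 0, 0, 1], [0, 0, 0.003, 0, 0, 0, 1], [0, 0, 0.002, 0, 0, 0, 1], [0, 0, 0, 0, 0, 0, 1], [0, 0, 0, 0, 0, 0, 1]]}}

```text
t: 25.52
eef_pos: [0.4909, -0.2309, 0.0833]
eef_rot: [-3.141, -0.0, -0.116]
force: [-0.5, 0.6, -1.7]
finger_gap: 0.0386
grasp_force: 60.7
```

Request:
{"api": "arm_command", "payload": {"series": [[0, 0, 0.002, 0, 0, 0, 1], [0, 0, 0, 0, 0, 0, 1], [0, 0, 0, 0, 0, 0, 1]]}}

```text
t: 25.9
eef_pos: [0.491, -0.2309, 0.0831]
eef_rot: [3.142, -0.001, -0.116]
force: [-1.4, 0.1, 4.7]
finger_gap: 0.0388
grasp_force: 61.4
```

Request:
{"api": "arm_command", "payload": {"series": [[0, 0, 0.002, 0, 0, 0, 1], [0, 0, 0, 0, 0, 0, 1], [0, 0, 0, 0, 0, 0, 1]]}}

```text
t: 26.28
eef_pos: [0.491, -0.231, 0.0831]
eef_rot: [3.141, -0.001, -0.116]
force: [-3.7, 1.4, 11.3]
finger_gap: 0.0387
grasp_force: 62.3
```

Request:
{"api": "arm_command", "payload": {"series": [[0, 0, -0.004, 0, 0, 0, 0.52], [0, 0, 0, 0, 0, 0, 0.5], [0, 0, 0, 0, 0, 0, 0.4], [0, 0, 0, 0, 0, 0, 0.25], [0, 0, 0, 0, 0, 0, 0.2], [0, 0, 0, 0, 0, 0, 0.2], [0, 0, -0.02, 0, 0, 0, 0.2], [0, 0, -0.06, 0, 0, 0, 0.2], [0, 0, -0.12, 0, 0, 0, 0.2], [0, 0, -0.14, 0, 0, 0, 0.2], [0, 0, -0.12, 0, 0, 0, 0.2], [0, 0, 0, 0, 0, 0, 0.2], [0, 0, 0, 0, 0, 0, 0.2]]}}

```text
t: 27.9
eef_pos: [0.4905, -0.231, 0.2218]
eef_rot: [3.141, -0.001, -0.116]
force: [-0.6, -0.4, 0.0]
finger_gap: 0.0683
grasp_force: 0.0
```

Run:
```python
from go import *
st(); im,d,c,M,P=look("w6")
comp(P,.083,.105,(.49,-.231),.04,"vee placed")
comp(P,.07,.0815,(.529,-.235),.1,"riser")
plan([(.565,.078,.2,20)])
```

```text
t 27.9 p [ 0.4905 -0.231   0.2218] rpy [180.   -0.   -6.6] q [ 0.74  0.32 -0.43  1.83  0.15  1.02 -1.43] f [-0.6 -0.4  0. ] gap 0.0683 gf 0.0
vee placed [ 489.9 -231.7] [30.9 40.1] long dir 83.4 z [0.0875 0.0968 0.1018] 2347
riser [ 529.1 -236.2] [ 50.1 115.6] long dir 173.3 z [0.075  0.0762 0.0774] 7939
turn rows 3 each [-0.0001  0.0001 -0.0987]
shift rows 8 each [ 0.0733 -0.1102  0.0087] total [ 0.5865 -0.8818  0.0699]
```

Request:
{"api": "arm_command", "payload": {"series": [[0, 0, 0, 0, 0, -0.098, 0.2], [0, 0, 0, 0, 0, -0.098, 0.2], [0, 0, 0, 0, 0, -0.098, 0.2], [0.036, -0.055, 0, 0, 0, 0, 0.2], [0.073, -0.11, 0, 0, 0, 0, 0.2], [0.073, -0.11, 0, 0, 0, 0, 0.2], [0.073, -0.11, 0, 0, 0, 0, 0.2], [0.073, -0.11, 0, 0, 0, 0, 0.2], [0.073, -0.11, 0, 0, 0, 0, 0.2], [0.073, -0.11, 0.02, 0, 0, 0, 0.2], [0.073, -0.11, 0.03, 0, 0, 0, 0.2], [0.036, -0.055, 0.02, 0, 0, 0, 0.2], [0, 0, 0, 0, 0, 0, 0.2], [0, 0, 0, 0, 0, 0, 0.2]]}}

```text
t: 29.7
eef_pos: [0.5653, 0.0763, 0.2001]
eef_rot: [3.141, 0.001, 0.344]
force: [0.8, 0.1, 0.1]
finger_gap: 0.0683
grasp_force: 0.0
```

Run:
```python
from go import *
st(); im,d,c,M,P=look("w7")
vee(P,(.585,.084))
```

```text
t 29.7 p [0.5653 0.0763 0.2001] rpy [180.    0.   19.7] q [ 0.3   0.43 -0.61  1.78  0.28  1.02 -1.64] f [0.8 0.1 0.1] gap 0.0683 gf 0.0
vee [586.  84.] [30.3 40.2] long dir 110.2 z [0.0148 0.0239 0.0288] 1738
  lands [[0.5809000134468079, 0.09880000352859497], [0.5914000272750854, 0.06960000097751617]] mid [0.5861 0.0842] dir 109.9 sep 0.031
```

Request:
{"api": "arm_command", "payload": {"series": [[0.074, -0.005, 0, 0, 0, -0.003, 0.2], [0, 0, 0.08, 0, 0, 0, 0.2], [0, 0, 0.12, 0, 0, 0, 0.2], [0, 0, 0.12, 0, 0, 0, 0.2], [0, 0, 0.12, 0, 0, 0, 0.2], [0, 0, 0.1, 0, 0, 0, 0.2], [0, 0, 0.06, 0, 0, 0, 0.2], [0, 0, 0.037, 0, 0, 0, 0.2], [0, 0, 0, 0, 0, 0, 0.2], [0, 0, 0, 0, 0, 0, 0.3], [0, 0, 0, 0, 0, 0, 0.4], [0, 0, 0, 0, 0, 0, 0.48], [0, 0, 0, 0, 0, 0, 0.55], [0, 0, 0, 0, 0, 0, 1], [0, 0, 0, 0, 0, 0, 1], [0, 0, 0, 0, 0, 0, 1]]}}

```text
t: 31.75
eef_pos: [0.5868, 0.0857, 0.0101]
eef_rot: [3.141, -0.001, 0.351]
force: [-0.9, -0.6, 6.2]
finger_gap: 0.0387
grasp_force: 60.5
```

Request:
{"api": "arm_command", "payload": {"series": [[0, 0, -0.01, 0, 0, 0, 1], [0, 0, -0.03, 0, 0, 0, 1], [0, 0, -0.08, 0, 0, 0, 1], [0, 0, -0.12, 0, 0, 0, 1], [0, 0, -0.12, 0, 0, 0, 1], [0, 0, -0.12, 0, 0, 0, 1], [0, 0, -0.12, 0, 0, 0, 1], [0, 0, -0.08, 0, 0, 0.04, 1], [0, 0, 0, 0, 0, 0.08, 1], [0, 0, 0, 0, 0, 0.08, 1], [0, 0, 0, 0, 0, 0.06, 1], [0, 0, 0, 0, 0, 0.03, 1], [0, 0, 0, 0, 0, 0, 1]]}}

```text
t: 33.38
eef_pos: [0.5859, 0.0858, 0.2134]
eef_rot: [-3.142, -0.0, -0.104]
force: [-0.1, 0.6, -1.9]
finger_gap: 0.0382
grasp_force: 60.7
```

Run:
```python
from go import *
st(); plan([(.568,-.2395,.21,-6.65)],ms=.14)
```

```text
t 33.38 p [0.5859 0.0858 0.2134] rpy [-180.   -0.   -6.] q [ 0.21  0.43 -0.52  1.72  0.24  1.06 -2.06] f [-0.1  0.6 -1.9] gap 0.0382 gf 60.7
turn rows 1 each [-0.     -0.0002  0.0076]
shift rows 8 each [0.0083 0.1355 0.0014] total [0.0664 1.0838 0.0114]
```

Request:
{"api": "arm_command", "payload": {"series": [[0, 0, 0, 0, 0, 0.007, 1], [0.004, 0.067, 0, 0, 0, 0, 1], [0.008, 0.135, 0, 0, 0, 0, 1], [0.008, 0.135, 0, 0, 0, 0, 1], [0.008, 0.135, 0, 0, 0, 0, 1], [0.008, 0.135, 0, 0, 0, 0, 1], [0.008, 0.135, 0, 0, 0, 0, 1], [0.008, 0.135, 0, 0, 0, 0, 1], [0.008, 0.135, 0, 0, 0, 0, 1], [0.004, 0.067, 0, 0, 0, 0, 1], [0, 0, 0, 0, 0, 0, 1], [0, 0, 0, 0, 0, 0, 1], [0, 0, 0, 0, 0, 0, 1]]}}

```text
t: 35.0
eef_pos: [0.5684, -0.2356, 0.2134]
eef_rot: [-3.14, -0.001, -0.112]
force: [0.2, 0.1, -1.8]
finger_gap: 0.0387
grasp_force: 60.7
```

Run:
```python
from go import *
st(); im,P,T=held("w8")
with np.errstate(invalid="ignore"): m=(abs(T[...,2]+.005)<.02)&(abs(T[...,1])<.0185)&(abs(T[...,0])<.03)
m=cv2.morphologyEx(m.astype(np.uint8),cv2.MORPH_OPEN,np.ones((3,3)))>0
Q=T[m]; print(len(Q),np.percentile(Q,[0,1,50,99,100],axis=0).round(4))
```

```text
t 35.0 p [ 0.5684 -0.2356  0.2134] rpy [-179.9   -0.    -6.4] q [ 0.66  0.45 -0.42  1.66  0.2   1.07 -1.5 ] f [ 0.2  0.1 -1.8] gap 0.0387 gf 60.7
8662 [[-0.0168 -0.0185 -0.02  ]
 [-0.0159 -0.0181 -0.0191]
 [ 0.0036 -0.0001 -0.0121]
 [ 0.0145  0.0181  0.0058]
 [ 0.0149  0.0185  0.0076]]
```

View pics/w8.png

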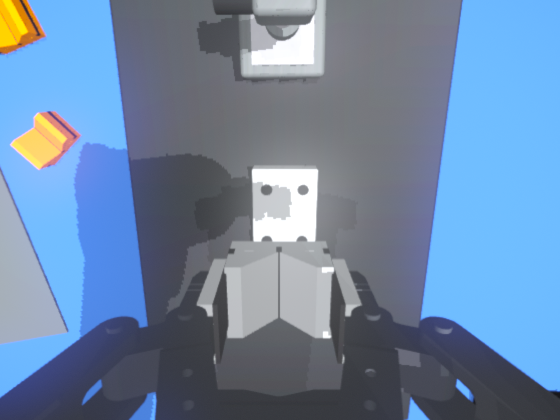

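Request:
{"api": "arm_command", "payload": {"series": [[0.004, 0.01, 0.02, 0, 0, 0.003, 1], [0, 0, 0.07, 0, 0, 0, 1], [0, 0, 0.1, 0, 0, 0, 1], [0, 0, 0.1, 0, 0, 0, 1], [0, 0, 0.07, 0, 0, 0, 1], [0, 0, 0.04, 0, 0, 0, 1], [0, 0, 0.015, 0, 0, 0, 1], [0, 0, 0.007, 0, 0, 0, 1], [0, 0, 0, 0, 0, 0, 1], [0, 0, 0, 0, 0, 0, 1], [0, 0, 0, 0, 0, 0, 1]]}}

```text
t: 36.42
eef_pos: [0.569, -0.2413, 0.0871]
eef_rot: [3.141, -0.001, -0.121]
force: [-0.0, 0.2, -2.5]
finger_gap: 0.0385
grasp_force: 60.7
```

Request:
{"api": "arm_command", "payload": {"series": [[0, -0.004, 0.005, 0, 0, -0.003, 1], [0, 0, 0.003, 0, 0, 0, 1], [0, 0, 0.002, 0, 0, 0, 1], [0, 0, 0, 0, 0, 0, 1], [0, 0, 0, 0, 0, 0, 1]]}}

```text
t: 37.05
eef_pos: [0.5689, -0.24, 0.0836]
eef_rot: [-3.141, -0.0, -0.116]
force: [-0.7, -0.1, -1.4]
finger_gap: 0.0386
grasp_force: 60.7
```

Request:
{"api": "arm_command", "payload": {"series": [[0, 0, 0.002, 0, 0, 0, 1], [0, 0, 0, 0, 0, 0, 1], [0, 0, 0, 0, 0, 0, 1]]}}

```text
t: 37.42
eef_pos: [0.569, -0.2401, 0.0832]
eef_rot: [-3.142, -0.001, -0.116]
force: [-0.1, -0.5, 0.3]
finger_gap: 0.0389
grasp_force: 60.8
```

Request:
{"api": "arm_command", "payload": {"series": [[0, 0, 0.002, 0, 0, 0, 1], [0, 0, 0, 0, 0, 0, 1], [0, 0, 0, 0, 0, 0, 1]]}}

```text
t: 37.8
eef_pos: [0.569, -0.24, 0.0831]
eef_rot: [3.141, -0.001, -0.116]
force: [-2.7, 1.9, 4.6]
finger_gap: 0.0385
grasp_force: 61.5
```

Request:
{"api": "arm_command", "payload": {"series": [[0, 0, -0.001, 0, 0, 0, 0.52], [0, 0, 0, 0, 0, 0, 0.5], [0, 0, 0, 0, 0, 0, 0.4], [0, 0, 0, 0, 0, 0, 0.25], [0, 0, 0, 0, 0, 0, 0.2], [0, 0, 0, 0, 0, 0, 0.2], [0, 0, -0.02, 0, 0, 0, 0.2], [0, 0, -0.06, 0, 0, 0, 0.2], [0, 0, -0.12, 0, 0, 0, 0.2], [0, 0, -0.14, 0, 0, 0, 0.2], [0, 0, -0.14, 0, 0, 0, 0.2], [-0.15, 0, -0.05, 0, 0, 0, 0.2], [-0.15, 0, 0, 0, 0, 0, 0.2], [0, 0, 0, 0, 0, 0, 0.2], [0, 0, 0, 0, 0, 0, 0.2]]}}

```text
t: 39.67
eef_pos: [0.4804, -0.2299, 0.2432]
eef_rot: [3.141, -0.003, -0.116]
force: [0.3, 1.2, 0.2]
finger_gap: 0.068
grasp_force: 0.0
```

Run:
```python
from go import *
st(); im,d,c,M,P=look("w9")
comp(P,.083,.105,(.49,-.231),.04,"vee 1")
comp(P,.083,.105,(.568,-.24),.04,"vee 2")
comp(P,.07,.0815,(.529,-.235),.1,"riser")
plan([(.58,.205,.25,-6.6),(.65,.205,.25,103)])
```

```text
t 39.67 p [ 0.4804 -0.2299  0.2432] rpy [179.9  -0.2  -6.6] q [ 0.77  0.27 -0.44  1.84  0.13  1.06 -1.41] f [0.3 1.2 0.2] gap 0.068 gf 0.0
vee 1 [ 490.  -231.8] [30.7 40. ] long dir 83.4 z [0.0878 0.097  0.1019] 2047
vee 2 [ 568.1 -240.8] [29.5 40.2] long dir 83.3 z [0.0883 0.0974 0.1019] 2436
riser [ 529.  -236.2] [ 50.  114.8] long dir 173.3 z [0.075  0.0762 0.0774] 4478
turn rows 1 each [ 0.0003 -0.0018 -0.0002]
shift rows 10 each [ 0.0162 -0.1478 -0.0024] total [ 0.1621 -1.4776 -0.024 ]
turn rows 13 each [ 0.      0.     -0.0937]
shift rows 2 each [-0.0262  0.1137  0.    ] total [-0.0525  0.2274  0.    ]
```

View pics/w9.png

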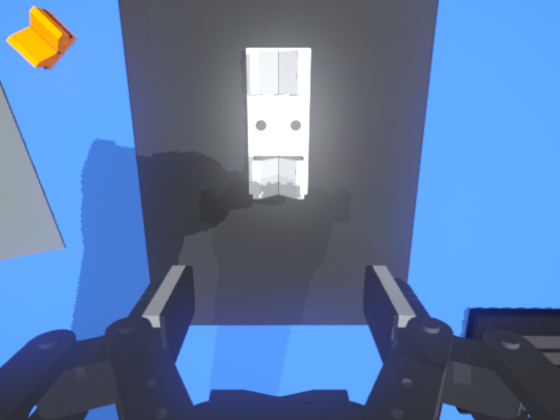

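Request:
{"api": "arm_command", "payload": {"series": [[0, 0, 0, 0, 0, -0.05, 0.2], [0, 0, 0, 0, 0, -0.09, 0.2], [0, 0, 0, 0, 0, -0.09, 0.2], [0, 0, 0, 0, 0, -0.09, 0.2], [0, 0, 0, 0, 0, -0.09, 0.2], [0, 0, 0, 0, 0, -0.09, 0.2], [0, 0, 0, 0, 0, -0.09, 0.2], [0, 0, 0, 0, 0, -0.09, 0.2], [0, 0, 0, 0, 0, -0.09, 0.2], [0, 0, 0, 0, 0, -0.09, 0.2], [0, 0, 0, 0, 0, -0.09, 0.2], [0, 0, 0, 0, 0, -0.09, 0.2], [0, 0, 0, 0, 0, -0.09, 0.2], [0, 0, 0, 0, 0, -0.058, 0.2], [0, 0, 0, 0, 0, -0.03, 0.2], [0, 0, 0, 0, 0, 0, 0.2]]}}

```text
t: 41.72
eef_pos: [0.4806, -0.2295, 0.2418]
eef_rot: [3.14, -0.001, 1.797]
force: [0.0, -0.4, 0.7]
finger_gap: 0.0682
grasp_force: 0.0
```

Request:
{"api": "arm_command", "payload": {"series": [[0.05, 0.041, 0, 0, 0, 0, 0.2], [0.1, 0.082, 0, 0, 0, 0, 0.2], [0.1, 0.082, 0, 0, 0, 0, 0.2], [0.1, 0.082, 0, 0, 0, 0, 0.2], [0.1, 0.082, 0, 0, 0, 0, 0.2], [0.1, 0.082, 0, 0, 0, 0, 0.2], [0.1, 0.082, 0, 0, 0, 0, 0.2], [0.1, 0.082, 0, 0, 0, 0, 0.2], [0.1, 0.082, 0, 0, 0, 0, 0.2], [0.1, 0.082, 0, 0, 0, 0, 0.2], [0.1, 0.082, 0, 0, 0, 0, 0.2], [0.1, 0.082, 0, 0, 0, 0, 0.2], [0.05, 0.041, 0, 0, 0, 0, 0.2], [0, 0, 0, 0, 0, 0, 0.2], [0, 0, 0, 0, 0, 0, 0.2]]}}

```text
t: 43.6
eef_pos: [0.6863, 0.1866, 0.2414]
eef_rot: [-3.141, 0.001, 1.796]
force: [-1.0, 0.1, -0.2]
finger_gap: 0.0681
grasp_force: 0.0
```

```bash
cat >> go.py <<'E'
def shaft(P,o,yaw,zax):
    "axis from body points: direction by SVD over the crest, ends by z/extent along axis"
    for _ in range(3):
        v=np.array([np.cos(yaw),np.sin(yaw)]); n=np.array([-v[1],v[0]])
        with np.errstate(invalid="ignore"):
            D=P[...,:2]-o; t=D@v; s=D@n; m=(abs(t)<.06)&(abs(s)<.012)&(P[...,2]>zax+.004)&(P[...,2]<zax+.012)
        Q=P[m]; c0=Q.mean(0); w=np.linalg.svd(Q[:,:2]-c0[:2],full_matrices=False)[2][0]; w*=np.sign(w@v); yaw=np.arctan2(w[1],w[0])
        n=np.array([-w[1],w[0]]); D=P[...,:2]-c0[:2]; t=D@w; s=D@n
        with np.errstate(invalid="ignore"):
            fl=(P[...,2]>zax+.013)&(P[...,2]<zax+.04)&(abs(s)<.03)&(t>.03)&(t<.12); al=(P[...,2]>zax)&(P[...,2]<zax+.04)&(abs(s)<.008)&(t<0)&(t>-.16)
        a=np.percentile(t[fl],[3,97]); e=np.percentile(t[al],0.3); mid=a.mean()-.073; o=c0[:2]+w*mid
    print("shaft centre",o.round(4),"yaw",np.degrees(yaw).round(2),"flange",a.round(4),"end",round(float(e),4),"centre by end",round(float(e+.12-mid),4),"crest z",np.percentile(Q[:,2],95).round(4),len(Q))
E
python3 - <<'E'
from go import *
st(); im,d,c,M,P=look("w10"); shaft(P,np.array([.678,.2176]),np.radians(103.2),.0415)
E
```

```text
t 43.6 p [0.6863 0.1866 0.2414] rpy [-180.     0.   102.9] q [ 0.16  0.68 -0.75  1.36  0.47  1.28 -0.39] f [-1.   0.1 -0.2] gap 0.0681 gf 0.0
shaft centre [0.6802 0.2186] yaw 102.67 flange [0.0668 0.0727] end -0.1223 centre by end 0.001 crest z 0.0508 2396
```

View pics/w10.png

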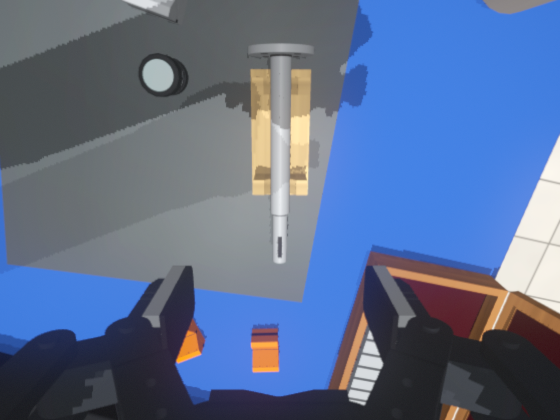

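The shaft lies at column 281, with the flange at row 50 and the shank end at row 260, centred in the cradle. I'll descend and grip mid-body.

Request:
{"api": "arm_command", "payload": {"series": [[0.108, 0, 0, 0, 0, 0.001, 0.2], [0, 0, 0.08, 0, 0, 0, 0.2], [0, 0, 0.12, 0, 0, 0, 0.2], [0, 0, 0.12, 0, 0, 0, 0.2], [0, 0, 0.12, 0, 0, 0, 0.2], [0, 0, 0.12, 0, 0, 0, 0.2], [0, 0, 0.08, 0, 0, 0, 0.2], [0, 0, 0.05, 0, 0, 0, 0.2], [0, 0, 0.027, 0, 0, 0, 0.2], [0, 0, 0, 0, 0, 0, 0.2], [0, 0, 0, 0, 0, 0, 0.2]]}}

```text
t: 45.02
eef_pos: [0.6798, 0.2196, 0.028]
eef_rot: [3.139, -0.0, 1.796]
force: [0.4, 0.4, 0.2]
finger_gap: 0.0683
grasp_force: 0.0
```

Request:
{"api": "arm_command", "payload": {"series": [[0, 0, 0, 0, 0, 0, 0.4], [0, 0, 0, 0, 0, 0, 0.6], [0, 0, 0, 0, 0, 0, 0.7], [0, 0, 0, 0, 0, 0, 0.74], [0, 0, 0, 0, 0, 0, 0.78], [0, 0, 0, 0, 0, 0, 0.82], [0, 0, 0, 0, 0, 0, 1], [0, 0, 0, 0, 0, 0, 1], [0, 0, 0, 0, 0, 0, 1]]}}

```text
t: 46.15
eef_pos: [0.6801, 0.2193, 0.0272]
eef_rot: [3.139, -0.0, 1.796]
force: [4.9, 1.5, -1.0]
finger_gap: 0.0161
grasp_force: 58.5
```

Request:
{"api": "arm_command", "payload": {"series": [[0, 0, -0.01, 0, 0, 0, 1], [0, 0, -0.03, 0, 0, 0, 1], [0, 0, -0.08, 0, 0, 0, 1], [0, 0, -0.12, 0, 0, 0, 1], [0, 0, -0.12, 0, 0, 0, 1], [0, 0, -0.12, 0, 0, 0, 1], [0, 0, -0.12, 0, 0, 0, 1], [0, 0, -0.1, 0, 0, 0, 1], [0, 0, -0.04, 0, 0, 0, 1], [0, 0, 0, 0, 0, 0, 1]]}}

```text
t: 47.4
eef_pos: [0.6788, 0.2193, 0.2498]
eef_rot: [3.14, 0.0, 1.796]
force: [0.8, 0.5, -5.1]
finger_gap: 0.0162
grasp_force: 58.8
```

Request:
{"api": "arm_command", "payload": {"series": [[0, 0, 0, 0, 0, 0.03, 1], [0, 0, 0, 0, 0, 0.06, 1], [0, 0, 0, 0, 0, 0.08, 1], [0, 0, 0, 0, 0, 0.08, 1], [0, 0, 0, 0, 0, 0.08, 1], [0, 0, 0, 0, 0, 0.08, 1], [0, 0, 0, 0, 0, 0.08, 1], [0, 0, 0, 0, 0, 0.08, 1], [0, 0, 0, 0, 0, 0.08, 1], [0, 0, 0, 0, 0, 0.08, 1], [0, 0, 0, 0, 0, 0.08, 1], [0, 0, 0, 0, 0, 0.08, 1], [0, 0, 0, 0, 0, 0.08, 1], [0, 0, 0, 0, 0, 0.08, 1], [0, 0, 0, 0, 0, 0.08, 1], [0, 0, 0, 0, 0, 0.08, 1], [0, 0, 0, 0, 0, 0.05, 1], [0, 0, 0, 0, 0, 0.037, 1], [0, 0, 0, 0, 0, 0, 1], [0, 0, 0, 0, 0, 0, 1]]}}

```text
t: 49.9
eef_pos: [0.6783, 0.2189, 0.2474]
eef_rot: [3.141, 0.001, -0.24]
force: [0.0, 0.6, -4.5]
finger_gap: 0.016
grasp_force: 58.7
```

Run:
```python
from go import *
st(); plan([(.515,-.233,.245,-6.6)],ms=.13)
```

```text
t 49.9 p [0.6783 0.2189 0.2474] rpy [ 1.799e+02  1.000e-01 -1.380e+01] q [-0.14  0.59 -0.33  1.35  0.19  1.23 -2.29] f [ 0.   0.6 -4.5] gap 0.016 gf 58.7
turn rows 1 each [ 0.0005  0.0009 -0.0795]
shift rows 13 each [-0.0283  0.1199  0.0006] total [-0.3674  1.5591  0.0081]
```

Request:
{"api": "arm_command", "payload": {"series": [[0, 0, 0, 0, 0, -0.05, 1], [0, 0, 0, 0, 0, -0.03, 1], [-0.014, 0.06, 0, 0, 0, 0, 1], [-0.028, 0.12, 0, 0, 0, 0, 1], [-0.028, 0.12, 0, 0, 0, 0, 1], [-0.028, 0.12, 0, 0, 0, 0, 1], [-0.028, 0.12, 0, 0, 0, 0, 1], [-0.028, 0.12, 0, 0, 0, 0, 1], [-0.028, 0.12, 0, 0, 0, 0, 1], [-0.028, 0.12, 0, 0, 0, 0, 1], [-0.028, 0.12, 0, 0, 0, 0, 1], [-0.028, 0.12, 0, 0, 0, 0, 1], [-0.028, 0.12, 0, 0, 0, 0, 1], [-0.028, 0.12, 0, 0, 0, 0, 1], [-0.028, 0.12, 0, 0, 0, 0, 1], [-0.014, 0.06, 0, 0, 0, 0, 1], [0, 0, 0, 0, 0, 0, 1], [0, 0, 0, 0, 0, 0, 1]]}}

```text
t: 52.15
eef_pos: [0.517, -0.2313, 0.2487]
eef_rot: [-3.14, -0.001, -0.114]
force: [-0.2, -0.0, -4.6]
finger_gap: 0.0159
grasp_force: 59.0
```

Run:
```python
from go import *
st(); im,P,T=held("w11")
with np.errstate(invalid="ignore"):
    b=(abs(T[...,1]-.001)<.004)&(T[...,2]<0)&(T[...,2]>-.06)&(T[...,0]>.015)&(T[...,0]<.068)
    f=(T[...,0]>.055)&(T[...,0]<.1)&(T[...,2]<.06)&(T[...,2]>-.06)&(abs(T[...,1])<.04)
Q=T[b]; print(len(Q),np.polyfit(Q[:,0],Q[:,2],1),Q.mean(0))
Q=T[f]; hi=Q[abs(Q[:,1])>.011]; print(len(hi),np.percentile(hi,[1,50,99],axis=0).round(4))
for lo in (.02,.03,.04,.05,.06):
    q=T[(T[...,0]>lo)&(T[...,0]<lo+.008)&(T[...,2]<0)&(T[...,2]>-.06)&(abs(T[...,1])<.02)]; print(lo,np.median(q[:,1]).round(4),np.percentile(q[:,2],5).round(4))
```

```text
t 52.15 p [ 0.517  -0.2313  0.2487] rpy [-1.799e+02 -1.000e-01 -6.500e+00] q [ 0.57  0.31 -0.24  1.75  0.08  1.09 -1.38] f [-0.2 -0.  -4.6] gap 0.0159 gf 59.0
3711 [ 0.00367039 -0.02269428] [ 0.04315048  0.00101618 -0.02253591]
2058 [[ 0.0707 -0.0248 -0.0405]
 [ 0.0737  0.0124 -0.0354]
 [ 0.0768  0.0276 -0.0217]]
0.02 0.0014 -0.0234
0.03 0.0012 -0.0234
0.04 0.0014 -0.0234
0.05 0.0014 -0.0234
0.06 0.0014 -0.0233
```

View pics/w11.png

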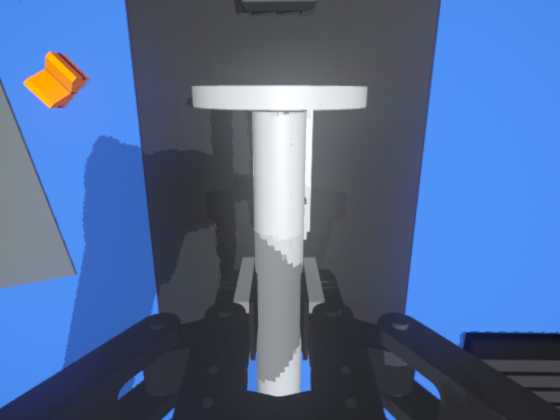

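Request:
{"api": "arm_command", "payload": {"series": [[0.04, 0.004, 0.02, 0, 0, 0.001, 1], [0, 0, 0.06, 0, 0, 0, 1], [0, 0, 0.1, 0, 0, 0, 1], [0, 0, 0.1, 0, 0, 0, 1], [0, 0, 0.08, 0, 0, 0, 1], [0, 0, 0.04, 0, 0, 0, 1], [0, 0, 0.02, 0, 0, 0, 1], [0, 0, 0, 0, 0, 0, 1], [0, 0, 0, 0, 0, 0, 1], [0, 0, 0, 0, 0, 0, 1]]}}

```text
t: 53.45
eef_pos: [0.5288, -0.236, 0.1235]
eef_rot: [3.141, -0.002, -0.117]
force: [-0.1, 0.1, -4.2]
finger_gap: 0.0157
grasp_force: 59.0
```

Run:
```python
from go import *
st(); plan([(.5285,-.2353,.0955,-6.6)])
```

```text
t 53.45 p [ 0.5288 -0.236   0.1235] rpy [ 1.8e+02 -1.0e-01 -6.7e+00] q [ 0.55  0.48 -0.22  1.83  0.13  0.85 -1.43] f [-0.1  0.1 -4.2] gap 0.0157 gf 59.0
turn rows 1 each [ 0.0002 -0.0013 -0.0015]
shift rows 1 each [-0.0012 -0.0022  0.0933] total [-0.0012 -0.0022  0.0933]
```

Request:
{"api": "arm_command", "payload": {"series": [[-0.001, -0.002, 0.03, 0, -0.001, -0.001, 1], [0, 0, 0.03, 0, 0, 0, 1], [0, 0, 0.02, 0, 0, 0, 1], [0, 0, 0.015, 0, 0, 0, 1], [0, 0, 0, 0, 0, 0, 1], [0, 0, 0, 0, 0, 0, 1]]}}

```text
t: 54.2
eef_pos: [0.5282, -0.2352, 0.0943]
eef_rot: [-3.142, 0.001, -0.116]
force: [-0.7, 0.4, -4.6]
finger_gap: 0.0163
grasp_force: 59.0
```

Now down to about 87 mm, then in small steps to contact.

Request:
{"api": "arm_command", "payload": {"series": [[0, 0, 0.01, 0, 0, 0, 1], [0, 0, 0.008, 0, 0, 0, 1], [0, 0, 0.005, 0, 0, 0, 1], [0, 0, 0, 0, 0, 0, 1], [0, 0, 0, 0, 0, 0, 1]]}}

```text
t: 54.82
eef_pos: [0.528, -0.2351, 0.0872]
eef_rot: [-3.142, 0.001, -0.116]
force: [-0.5, 0.2, -4.2]
finger_gap: 0.0158
grasp_force: 59.0
```

Request:
{"api": "arm_command", "payload": {"series": [[0, 0, 0.003, 0, 0, 0, 1], [0, 0, 0, 0, 0, 0, 1], [0, 0, 0, 0, 0, 0, 1]]}}

```text
t: 55.2
eef_pos: [0.5279, -0.2351, 0.0863]
eef_rot: [-3.141, 0.001, -0.116]
force: [-0.7, 0.3, -4.9]
finger_gap: 0.016
grasp_force: 59.0
```

Request:
{"api": "arm_command", "payload": {"series": [[0, 0, 0.002, 0, 0, 0, 1], [0, 0, 0, 0, 0, 0, 1], [0, 0, 0, 0, 0, 0, 1]]}}

```text
t: 55.58
eef_pos: [0.5281, -0.2352, 0.086]
eef_rot: [3.142, 0.001, -0.116]
force: [-0.3, 0.0, -1.3]
finger_gap: 0.0163
grasp_force: 59.3
```

Request:
{"api": "arm_command", "payload": {"series": [[0, 0, 0.002, 0, 0, 0, 1], [0, 0, 0, 0, 0, 0, 1], [0, 0, 0, 0, 0, 0, 1]]}}

```text
t: 55.95
eef_pos: [0.5281, -0.2353, 0.0858]
eef_rot: [3.141, 0.001, -0.116]
force: [-2.9, 0.8, 4.9]
finger_gap: 0.0159
grasp_force: 60.0
```

Run:
```python
from go import *
st(); im,d,c,M=cam("scene"); P=cloud(d,c,M)
cv2.imwrite("pics/s2.png",cv2.resize(cv2.cvtColor(im,cv2.COLOR_RGB2BGR)[100:270,100:300],None,fx=3.5,fy=3.5,interpolation=cv2.INTER_CUBIC))
```

```text
t 55.95 p [ 0.5281 -0.2353  0.0858] rpy [180.    0.   -6.6] q [ 0.54  0.53 -0.21  1.85  0.15  0.78 -1.44] f [-2.9  0.8  4.9] gap 0.0159 gf 60.0
```

View pics/s2.png

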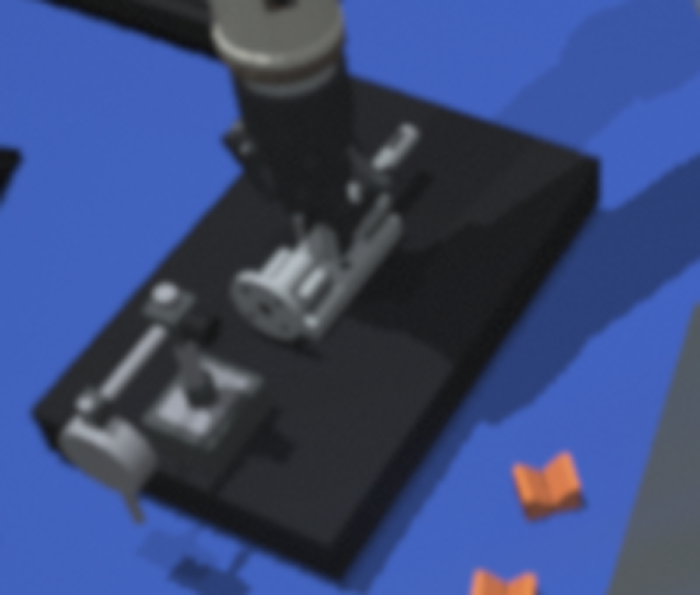

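Request:
{"api": "arm_command", "payload": {"series": [[0, 0, -0.002, 0, 0, 0, 0.8], [0, 0, 0, 0, 0, 0, 0.76], [0, 0, 0, 0, 0, 0, 0.7], [0, 0, 0, 0, 0, 0, 0.6], [0, 0, 0, 0, 0, 0, 0.5], [0, 0, 0, 0, 0, 0, 0.5], [0, 0, 0, 0, 0, 0, 0.5], [0, 0, -0.02, 0, 0, 0, 0.5], [0, 0, -0.05, 0, 0, 0, 0.5], [0, 0, -0.1, 0, 0, 0, 0.5], [0, 0, -0.14, 0, 0, 0, 0.5], [0, 0, -0.14, 0, 0, 0, 0.5], [-0.13, 0, -0.1, 0, 0, 0, 0.5], [-0.13, 0, 0, 0, 0, 0, 0.5], [0, 0, 0, 0, 0, 0, 0.5], [0, 0, 0, 0, 0, 0, 0.5]]}}

```text
t: 58.0
eef_pos: [0.4515, -0.2263, 0.2519]
eef_rot: [3.141, -0.001, -0.116]
force: [0.5, 0.8, -0.7]
finger_gap: 0.0427
grasp_force: 0.0
```

Run:
```python
from go import *
st(); im,d,c,M,P=look("w12"); shaft(P,np.array([.5288,-.236]),np.radians(-6.6),.0998)
comp(P,.07,.0815,(.529,-.235),.1,"riser visible part")
```

```text
t 58.0 p [ 0.4515 -0.2263  0.2519] rpy [ 1.8e+02 -1.0e-01 -6.6e+00] q [ 0.63  0.2  -0.24  1.89  0.05  1.06 -1.33] f [ 0.5  0.8 -0.7] gap 0.0427 gf 0.0Traceback (most recent call last):
  File "<stdin>", line 2, in <module>
  File "go.py", line 42, in shaft
    a=np.percentile(t[fl],[3,97]); e=np.percentile(t[al],0.3); mid=a.mean()-.073; o=c0[:2]+w*mid
    return _quantile_unchecked(
        a, q, axis, out, overwrite_input, method, keepdims, weights)
    return _ureduce(a,
                    func=_quantile_ureduce_func,
    ...<5 lines>...
                    overwrite_input=overwrite_input,
                    method=method)
    r = func(a, **kwargs)
    result = _quantile(arr,
                       quantiles=q,
    ...<2 lines>...
                       out=out,
                       weights=wgt)
    slices_having_nans = np.isnan(arr[-1, ...])
                                  ~~~^^^^^^^^^
IndexError: index -1 is out of bounds for axis 0 with size 0
```

View pics/w12.png

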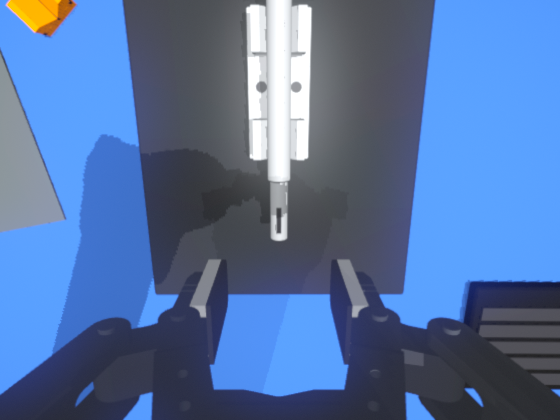

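The shaft lies in both Vs, with its shank end at (279,238) and the flange out of frame. I'll check its height, level and ends numerically, including with the top camera.

Run:
```python
from go import *
P=np.load("w12.npz")["P"]; o=np.array([.5288,-.2355]); w=np.array([.9934,-.1149]); n=np.array([-w[1],w[0]])
def chk(P,nm):
    D=P[...,:2]-o; t=D@w; s=D@n
    with np.errstate(invalid="ignore"): m=(abs(s)<.006)&(P[...,2]>.098)&(P[...,2]<.115)&(t>-.065)&(t<.065)
    print(nm,"crest fit",np.polyfit(t[m],P[m][:,2],1).round(4),"lat",np.polyfit(t[m],s[m],1).round(4),m.sum())
    with np.errstate(invalid="ignore"): m=(abs(s)<.032)&(P[...,2]>.113)&(P[...,2]<.135)&(t>.05)&(t<.1)
    if m.any(): print("flange t",np.percentile(t[m],[5,50,95]).round(4),"z max",P[m][:,2].max())
    with np.errstate(invalid="ignore"): m=(abs(s)<.006)&(P[...,2]>.098)&(P[...,2]<.11)&(t<-.07)&(t>-.16)
    print("end t",t[m].min().round(4))
chk(P,"wrist"); comp(P,.083,.101,(.49,-.231),.035,"vee1")
im,d,c,M=cam("top"); chk(cloud(d,c,M),"top")
```

```text
wrist crest fit [0.001  0.1081] lat [-0.0006  0.    ] 2877
end t -0.1204
vee1 [ 488.6 -243.3] [ 5.5 29.9] long dir 173.4 z [0.0961 0.0986 0.1006] 237
top crest fit [-0.0019  0.1071] lat [-0.0025  0.0005] 449
flange t [0.0683 0.0706 0.0743] z max 0.1294164393757391
end t -0.1203
```

```bash
python3 -c "
from workcell import ctrl
print(ctrl.hand_in())"
```

```text
the job is handed in; nothing more can be done
None
```

The job is handed in at about 58 s of the 128 s allowed: the riser is in the middle of the plate, both small V-blocks stand on it in line, and the shaft lies level in both Vs, flange towards the stand and about 12 mm past the riser's end; no knock showed on the indicator stand, and the big V-block was left alone.

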